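Lock the shaft of a tissue-cassette washer

TASK

Lock the shaft of the cassette washer before it is cleaned. With the fingertips push one of the red pegs round until the slot in the disc lines up with the steel lock bar, then push the yellow block on the bar's tail so that the bar slides through the slot until its nose is fully home against the blue end stop, and move clear. Only push: do not lift the bar out of its groove, and leave the jar and the two cassettes where they are.

Things in the scene. Friction and masses are not known exactly. Their poses are not given: they have to be found in the camera images.
- washer: the washer, a fixed cream housing 240 (x) x 380 (y) x 60 mm with a flat white deck on top; origin at the centre of its underside on the table, z up. Along its own y axis, at its x = 0, lie in line: the guide groove with the bar (negative y), the disc (centre at y = +50 mm), and the keeper with its end stop (positive y). The black groove runs from y = -172 to +4 mm; its floor is 7 mm and the tops of its cheeks 19 mm above the deck; the gap between the cheeks is 14 mm
- disc (a joint): angle (rad) of the disc about its vertical axis, anticlockwise from above. The slot lies along the washer's y axis, in line with the bar, at 0 and again at pi (either will do); it starts between 0.5 and 2.64, and stops at -0.6 and 3.75. Stiff enough to stay where it is left (about 3 N at a peg turns it)
- slot (a point): centre of the disc's upper face, 21 mm above the deck, on its turning axis. The disc is aluminium, 84 mm in diameter, with an open-topped slot 20 mm wide and 15 mm deep (black floor) right across it, its two mouths flared to 28 mm; the slot runs along this point's own y axis. z up
- peg_a (a point): middle of one of the two upright red pegs on the disc, 12 mm in diameter, reaching from 21 to 51 mm above the deck; 32 mm from the disc's axis on the +x side of slot, at right angles to the slot. This point is 36 mm above the deck
- peg_b (a point): middle of the other red peg, the same, on the opposite (-x) side of the disc
- bar_nose (a point): front end (rounded tip) of the steel lock bar, half-way up its height; y points forward along the bar. The bar is loose, about 0.3 kg, 11 mm wide and 14 mm high, and lies in the groove with its top 21 mm above the deck; it starts with the nose 10 to 24 mm short of the disc's edge, and slides on about 110 to 125 mm to its home. A disc that is not lined up within about 0.15 rad blocks it
- push_face (a point): centre of the rear face (the face away from the disc) of the yellow push block on the bar's tail; the block is 36 mm wide across the bar, 14 mm thick along it, and reaches from 21 to 47 mm above the deck; this point is 34 mm above the deck and 148 mm behind bar_nose. y points forward along the bar, the direction in which to push
- keeper_stop (a point): the face of the blue end stop that the nose meets, 58 mm beyond the disc's axis, 14 mm above the deck; blue cheeks 22 mm apart, reaching 22 mm above the deck, stand either side of it. Home means that bar_nose is at this point (its height may differ by some mm)
- jar_center (a point): centre of a small glass jar with an orange cap, 34 mm in diameter and 50 mm high, standing on the deck beside the groove; to be left alone
- cassette_grey_center (a point): centre of a grey tissue cassette, 40 x 28 x 7 mm, lying on the deck; to be left alone
- cassette_blue_center (a point): centre of a blue tissue cassette, 40 x 28 x 7 mm, lying on the deck; to be left alone
There are look-alikes about, which are no part of the job. Of the things shaped like the part that bears bar_nose, the bare steel one is meant.

How it is judged:
By the outcome, as a careful person would: the job done as asked, in the order asked, and still so for the second after the job is handed in, with the robot touching nothing.
It also fails if it takes over 54 s, if anything falls off the work surface, if the arm or the gripper's body presses on something with over 40 N, if the wrist force passes 120 N, or if a joint passes its speed limit or range.

ROBOT

A 7-joint arm with a two-finger parallel gripper is mounted at the origin on the work surface. World frame = base frame: x ahead of the robot, y to its left, z up, the work surface at z = 0. Lengths are in m, angles in rad, forces in N, time in s.
With the tool pointing down it reaches from about 0.4 to 0.85 m from the base axis. Payload 4.5 kg.
Tool frame: the origin (TCP) lies midway between the tips of the shut fingers; the grasp point (between the pads) lies 19 mm behind it; z points along the fingers, y is the direction in which the jaws open and shut (so a half turn about z gives the same grasp; the last joint's range is limited). The gripper opens to 88 mm and grips with 3 to 60 N. Pads are 18 mm wide; open, the fingers measure 123 mm over their backs; the gripper's body (75 mm by 187 mm) begins 45 mm behind the grasp point.
Start: joints at [-1.095, 0.689, -0.195, 1.565, 0.157, 0.902, -0.215], TCP at [0.267, 0.565, 0.239] pointing down, gripper open.
Joint ranges: [-3.01, 3.01], [-0.46, 2.08], [-1.47, 1.51], [0.13, 2.56], [-1, 4.14], [0.04, 2.09], [-2.66, 2.66]. Speed limits (rad/s): [2.57, 2.57, 3.14, 3.14, 3.14, 3.14, 3.14].

INTERFACE

Orientations are given as a unit quaternion [x, y, z, w].
In Python, from plant import r gives the robot as it stands. The module is installed in compiled form; this text tells all that it offers.
- The arm moves only by the shell command python3 -m jog 'ROWS' [FORCE]. ROWS is JSON, a list of rows, each an object with "translation": the shift along the tool's x, y, z in units of 40 mm (1.0 is 40 mm), a list of three; "twist": the turn about the tool's z in units of 6 degrees (1.0 is 6 degrees); "claw": the opening in per cent of the stroke, from 0 (shut) to 100 (fully open). A call has 1 to 20 rows; each row shifts and turns the commanded pose from where the row before left it, along the tool's axes as they then stand; what a row does not reach is not made up. A row lasts 1/12 s, in which the tool goes at most 41.7 mm and 7.16 degrees, less where a joint would pass 70% of its speed; a pose out of reach is approached as far as the arm can. A call is refused whole if a number of a shift passes 1 or a number of a turn 1, either way. A call with a gripper value outside its range is refused whole. The fingers move at their own pace and stop on an object; FORCE is the grip in N (left out, the last holds). Time passes only in rows, so rows that do not move let the fingers close. It gives the time, the measured TCP pose, the force and the opening at its end, in the units of the state.
- r.get_state(): the state, without advancing time (a new reading comes with each control period).
- r.snapshot(name): name is "side" or "top"; returns a dict with "img" (384x512x3 uint8, red, green, blue), "fx", "fy", "cx", "cy" (pixels), "origin" and "rotation" of the camera in the world. Camera axes: x right, y up, looking along -z (the intrinsics and any distortion apply to the point x, -y, -z); pixel columns grow to the right and rows downward; lengths in m; the calibration is good to about 2 mm. A picture is of the moment at which its call begins. There is no depth.
- r.finish_job(): hands the job in, once; it reports no verdict.
Trained networks look in the newest picture that a camera, given by its name, has taken for a name from the list of things; names that differ only in an ending like _2 or _b are one class to them, and where a whole thing is asked for, a point or a joint stands for the part that bears it (a point fixed in the world has none). Each returns a list of dicts, best first, with "confidence" (0 to 1); they miss things now and then, are a little off and sometimes report something else, mostly with a low value. They report only what shows in the picture. A call takes as long as a camera call. They do not tell look-alikes from the thing itself.
- r.spot_in(label, camera): "rect" ([left, top, right, bottom] in pixels, round what is visible of it).
- r.spot_point(label, camera): "location" ([row, column] in pixels: a listed point, or the origin of a listed thing).
The state is a dict: "clock": time; "q": joint angles; "qd": joint speeds; "joint_torque": joint torques, N m; "tool_pos": TCP position; "eef_rot": TCP orientation; "contact_force": force on the tool from outside, world axes, zero at the start; "moment": the same for the moment, N m; "opening": opening from 0.0 (shut) to 1.0 (fully open).
Only numpy, scipy, OpenCV 4.12 (cv2) and the standard library are available. Lean on these libraries where they do the work, as an engineer would, in place of code of your own. Each camera call takes 0.05 s, during which the arm holds its last target. There are 200 camera calls.

## Working session

There is one attempt and no reset: what is moved stays moved. The work goes in short steps, Python scripts to look and compute and a shell command to move; the robot and the scene stay as the last step left them, time stands still between calls to the robot, and variables do not carry over. Pictures are saved under pics/ and viewed, about 8 in all and at most 12, crops included, and the job is handed in when it is done.

```bash
mkdir -p pics; cat > h.py <<'E'
import numpy as np, cv2
from plant import r
def cam(n,save=None):
    s=r.snapshot(n)
    if save: cv2.imwrite('pics/'+save,s['img'][:,:,::-1])
    return s
def ray(s,row,col):
    d=np.array([(col-s['cx'])/s['fx'],-(row-s['cy'])/s['fy'],-1.])
    return np.array(s['origin']),np.array(s['rotation'])@d
def at_z(s,row,col,z):
    o,d=ray(s,row,col); return o+d*(z-o[2])/d[2]
def proj(s,p):
    c=np.array(s['rotation']).T@(np.array(p)-s['origin']); return [s['cy']-s['fy']*c[1]/-c[2], s['cx']+s['fx']*c[0]/-c[2]]
E
python3 - <<'E'
from h import *
st=r.get_state();print({k:np.round(v,3) for k,v in st.items()})
for n in ['top','side']:
    s=cam(n,n+'0.png');print(n,[k for k in s],np.round(s['origin'],3),np.round(s['rotation'],3).tolist(),s['fx'])
    for l,z in [('washer',0),('slot',.081),('peg_a',.096),('bar_nose',.074),('push_face',.094),('keeper_stop',.074),('jar_center',.085),('cassette_grey_center',.0635)]:
        for d in r.spot_point(l,n)[:4]:
            print(l,np.round(d['location'],1),round(d['confidence'],2),np.round(at_z(s,*d['location'],z),4))
a=cv2.imread('pics/top0.png')
E
```

```text
{'clock': np.float64(0.0), 'q': array([-1.095,  0.69 , -0.195,  1.566,  0.157,  0.902, -0.215]), 'qd': array([ 0.001,  0.001,  0.001, -0.001,  0.   ,  0.001, -0.001]), 'joint_torque': array([ 0.0000e+00, -5.2756e+01, -1.2670e+00, -1.5343e+01, -5.3000e-02,
        6.0000e-03,  0.0000e+00]), 'tool_pos': array([0.267, 0.564, 0.238]), 'eef_rot': array([ 0.219,  0.976, -0.001, -0.   ]), 'contact_force': array([ 0.499, -1.156, -0.379]), 'moment': array([ 0.004, -0.023,  0.036]), 'opening': np.float64(1.003)}
top ['img', 'fx', 'fy', 'cx', 'cy', 'origin', 'rotation'] [3.250e-01 1.000e-03 1.219e+00] [-0.069, 0.074, 0.742, -0.662] 454.69921013014255Traceback (most recent call last):
  File "<stdin>", line 7, in <module>
  File "h.py", line 11, in at_z
    o,d=ray(s,row,col); return o+d*(z-o[2])/d[2]
        ~~~^^^^^^^^^^^
  File "h.py", line 9, in ray
    return np.array(s['origin']),np.array(s['rotation'])@d
                                 ~~~~~~~~~~~~~~~~~~~~~~~^~
ValueError: matmul: Input operand 1 has a mismatch in its core dimension 0, with gufunc signature (n?,k),(k,m?)->(n?,m?) (size 3 is different from 4)
```

View pics/top0.png

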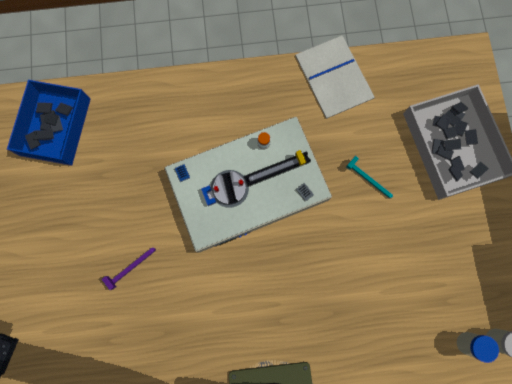

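The top view shows the washer at about (col 247, row 183). The disc is at (229,188), the yellow block at (302,158), the blue keeper at (207,195) and the jar at (264,139). The purple and teal look-alike bars lie on the table. The camera rotation turns out to be a quaternion, so I'll fix the helper.

```bash
sed -i "s/^from plant import r/from plant import r\nfrom scipy.spatial.transform import Rotation as R/; s/    if save:/    s['rotation']=R.from_quat(s['rotation']).as_matrix()\n    if save:/" h.py
python3 - <<'E'
from h import *
for n in ['top','side']:
    s=cam(n,n+'1.png');print(n,np.round(s['origin'],3),np.round(s['rotation'],3).tolist(),s['fx'])
    for l,z in [('washer',0),('slot',.081),('peg_a',.096),('bar_nose',.074),('push_face',.094),('keeper_stop',.074),('jar_center',.085),('cassette_grey_center',.0635)]:
        for d in r.spot_point(l,n)[:3]:
            print(l,np.round(d['location'],1),round(d['confidence'],2),np.round(at_z(s,*d['location'],z),4))
a=cv2.imread('pics/top1.png')[110:260,150:340]
cv2.imwrite('pics/crop1.png',cv2.resize(a,None,fx=4,fy=4,interpolation=cv2.INTER_CUBIC))
E
```

```text
top [3.250e-01 1.000e-03 1.219e+00] [[-0.114, 0.973, -0.2], [-0.994, -0.112, 0.02], [-0.003, 0.201, 0.98]] 454.69921013014255
washer [184.5 248.2] 0.88 [ 0.5734 -0.003   0.    ]
slot [186.9 230.1] 0.97 [0.556  0.0439 0.081 ]
peg_a [189.4 217.5] 0.88 [0.5502 0.0755 0.096 ]
peg_a [183.8 242.4] 0.87 [0.5573 0.0117 0.096 ]
bar_nose [247.7 153.1] 0.95 [0.4253 0.2514 0.074 ]
bar_nose [193.3 208.7] 0.64 [0.5471 0.1003 0.074 ]
bar_nose [177.1 251.3] 0.6 [ 0.5768 -0.0128  0.074 ]
push_face [160.1 347.8] 0.71 [ 0.5884 -0.2622  0.094 ]
push_face [158.6 299.6] 0.63 [ 0.6064 -0.1406  0.094 ]
push_face [283.2 106.3] 0.63 [0.3513 0.3654 0.094 ]
keeper_stop [195.9 208. ] 0.98 [0.5405 0.1027 0.074 ]
jar_center [141.3 261.4] 0.77 [ 0.6659 -0.0494  0.085 ]
cassette_grey_center [190.6 305.4] 0.59 [ 0.5276 -0.1479  0.0635]
side [ 0.316 -0.784  0.594] [[0.96, 0.162, -0.227], [-0.278, 0.493, -0.824], [-0.022, 0.855, 0.519]] 434.4818190930323
washer [229.3 270.1] 0.74 [ 0.5692 -0.0057  0.    ]
slot [190.2 254.1] 0.62 [0.5471 0.0449 0.081 ]
slot [231.5 269.8] 0.45 [ 0.5318 -0.1188  0.081 ]
peg_a [189.7 262.4] 0.81 [0.5586 0.017  0.096 ]
peg_a [178.5 253.6] 0.75 [0.5542 0.0725 0.096 ]
bar_nose [199.9 274.5] 0.8 [0.5819 0.001  0.074 ]
bar_nose [183.  188.3] 0.72 [0.4083 0.1388 0.074 ]
bar_nose [369.8 298.9] 0.56 [ 0.4734 -0.4277  0.074 ]
push_face [227.4 311.2] 0.86 [ 0.6076 -0.1476  0.094 ]
push_face [302.8 334.1] 0.77 [ 0.5638 -0.3446  0.094 ]
push_face [161.1 156.4] 0.54 [0.3443 0.2418 0.094 ]
keeper_stop [181.1 244.6] 0.77 [0.5404 0.1048 0.074 ]
jar_center [201.5 320.9] 0.64 [ 0.6702 -0.0533  0.085 ]
cassette_grey_center [242.7 270.8] 0.65 [ 0.5295 -0.1322  0.0635]
```

View pics/crop1.png

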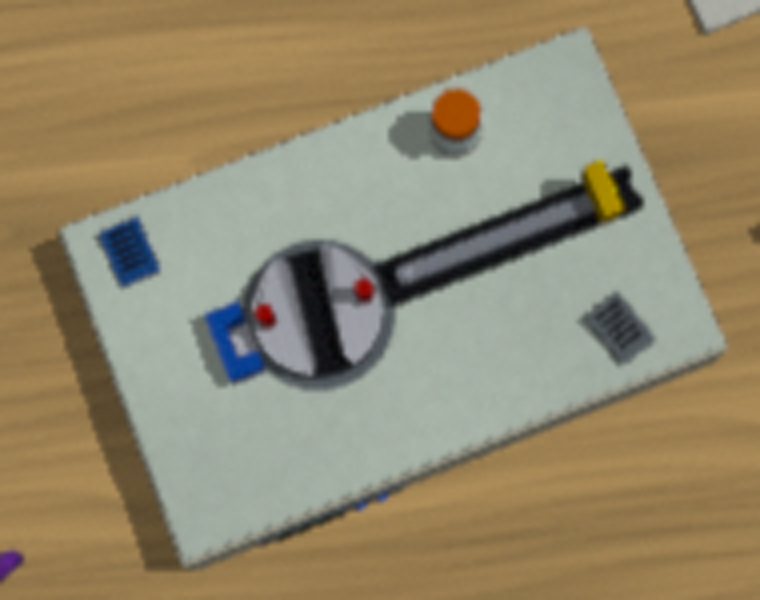

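View pics/side1.png

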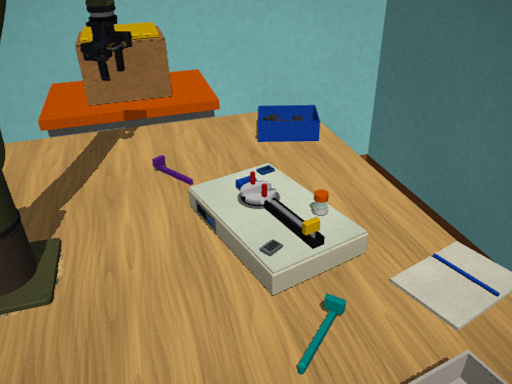

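The bar on the washer is steel, with its nose at about (251,177). The look-alikes are the purple bar at (130,270) and the teal bar at (370,178), both on the table. The close crop confirms the choice. The disc is at about 1.40 rad, with peg_a on the keeper side. I'll push peg_a about 80° clockwise, starting from a hover with the fingers shut.

```bash
python3 -m jog '[{"translation":[-0.677,-0.5,0.06],"twist":0,"claw":0},{"translation":[-0.677,-0.5,0.06],"twist":0,"claw":0},{"translation":[-0.677,-0.5,0.06],"twist":0,"claw":0},{"translation":[-0.677,-0.5,0.06],"twist":0,"claw":0},{"translation":[-0.677,-0.5,0.06],"twist":0,"claw":0},{"translation":[-0.677,-0.5,0.06],"twist":0,"claw":0},{"translation":[-0.677,-0.5,0.06],"twist":0,"claw":0},{"translation":[-0.677,-0.5,0.06],"twist":0,"claw":0},{"translation":[-0.677,-0.5,0.06],"twist":0,"claw":0},{"translation":[-0.677,-0.5,0.06],"twist":0,"claw":0},{"translation":[-0.677,-0.5,0.06],"twist":0,"claw":0},{"translation":[-0.677,-0.5,0.06],"twist":0,"claw":0},{"translation":[-0.677,-0.5,0.06],"twist":0,"claw":0},{"translation":[-0.677,-0.5,0.06],"twist":0,"claw":0},{"translation":[-0.677,-0.5,0.06],"twist":0,"claw":0},{"translation":[-0.677,-0.5,0.06],"twist":0,"claw":0},{"translation":[0,0,0],"twist":0,"claw":0},{"translation":[0,0,0],"twist":0,"claw":0}]' 20
cat > plan.py <<'E'
from h import *
C=np.array([.556,.0445]); W=np.radians(15.1)
def tool():
    st=r.get_state(); M=R.from_quat(st['eef_rot']).as_matrix(); return np.array(st['tool_pos']),M,st
def need(target):
    p,M,st=tool(); print('pos',p.round(4),'xang',round(np.degrees(np.arctan2(M[1,0],M[0,0])),1),'F',np.round(st['contact_force'],1),'t',round(st['clock'],2),'open',round(st['opening'],3),'units',(M.T@(np.array(target)-p)/.04).round(2))
E
python3 - <<'E'
from plan import *
need([.5286,.087,.092])
E
```

```text
clock: 2.5
tool_pos: [0.5229, 0.088, 0.2001]
eef_rot: [0.222, 0.975, -0.0, 0.0]
contact_force: [0.5, 0.2, 0.0]
opening: 0.005
pos [0.5229 0.088  0.2001] xang 154.4 F [0.5 0.2 0. ] t 2.5 open 0.005 units [-0.14  0.04  2.7 ]
```

```bash
python3 -m jog '[{"translation":[0,0,0.6],"twist":0,"claw":0},{"translation":[0,0,0.6],"twist":0,"claw":0},{"translation":[0,0,0.6],"twist":0,"claw":0},{"translation":[0,0,0.4],"twist":0,"claw":0},{"translation":[0,0,0.3],"twist":0,"claw":0},{"translation":[0,0,0.2],"twist":0,"claw":0},{"translation":[0,0,0],"twist":0,"claw":0}]'
python3 - <<'E'
from plan import *
need([.5286,.087,.092])
for n in ['top','side']:
    s=cam(n,n+'2.png')
    for d in r.spot_point('peg_a',n)[:3]: print(np.round(d['location'],1),round(d['confidence'],2),np.round(at_z(s,*d['location'],.096),4))
a=cv2.imread('pics/side2.png')[130:280,170:360]; b=cv2.imread('pics/top2.png')[110:260,150:340]
cv2.imwrite('pics/c2.png',cv2.resize(np.vstack([a,b]),None,fx=2,fy=2,interpolation=cv2.INTER_CUBIC))
E
```

```text
clock: 3.08
tool_pos: [0.5209, 0.0919, 0.0911]
eef_rot: [0.218, 0.976, -0.0, -0.001]
contact_force: [-0.4, 0.3, 0.4]
opening: 0.004
pos [0.5209 0.0919 0.0911] xang 154.8 F [-0.4  0.3  0.4] t 3.08 open 0.004 units [-0.23 -0.03 -0.02]
[179.1 251.3] 0.7 [0.5483 0.0714 0.096 ]
[189.3 262.7] 0.68 [0.5598 0.0184 0.096 ]
```

View pics/c2.png

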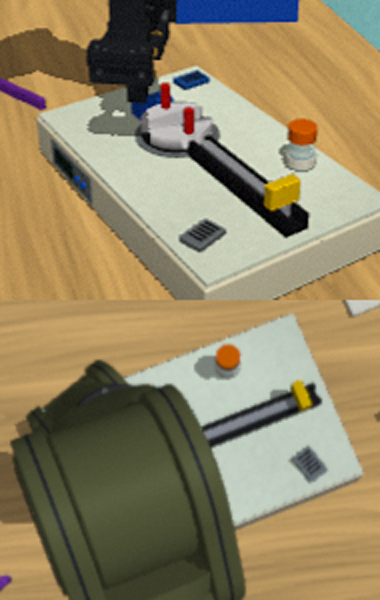

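Side view: the fingers are down beside the keeper on the near side of peg_a (crop 165,95), and nothing has been disturbed. Next I'll work out the arc.

```bash
python3 - <<'E'
from plan import *
p,M,_=tool()
x0=np.degrees(np.arctan2(M[1,0],M[0,0]))
pos=p[:2]; ang=x0
ths=np.r_[95,np.linspace(95,15.1,13)[1:]]
for i,th in enumerate(ths):
    peg=C+.032*np.array([np.cos(np.radians(th)),np.sin(np.radians(th))])
    new=x0-49.7*i/12
    n=-np.array([np.cos(np.radians(new)),np.sin(np.radians(new))])
    tgt=peg-.015*n
    a=np.radians(ang); X=np.array([np.cos(a),np.sin(a)]);Y=np.array([np.sin(a),-np.cos(a)])
    d=tgt-pos; print(round(th),tgt.round(4),'tx %.2f ty %.2f twist %.2f'%(d@X/.04,d@Y/.04,(ang-new)/6))
    pos=tgt;ang=new
E
```

```text
95 [0.5396 0.0828] tx -0.47 ty -0.01 twist 0.00
88 [0.5439 0.0839] tx -0.08 ty 0.07 twist 0.69
82 [0.5481 0.0845] tx -0.09 ty 0.07 twist 0.69
75 [0.5524 0.0846] tx -0.09 ty 0.06 twist 0.69
68 [0.5566 0.0843] tx -0.09 ty 0.06 twist 0.69
62 [0.5607 0.0835] tx -0.09 ty 0.05 twist 0.69
55 [0.5647 0.0822] tx -0.09 ty 0.05 twist 0.69
48 [0.5685 0.0806] tx -0.09 ty 0.05 twist 0.69
42 [0.572  0.0786] tx -0.09 ty 0.04 twist 0.69
35 [0.5753 0.0762] tx -0.09 ty 0.04 twist 0.69
28 [0.5782 0.0735] tx -0.09 ty 0.03 twist 0.69
22 [0.5808 0.0705] tx -0.09 ty 0.03 twist 0.69
15 [0.583  0.0673] tx -0.09 ty 0.03 twist 0.69
```

```bash
python3 -m jog '[{"translation":[-0.25,0,0],"twist":0,"claw":0},{"translation":[-0.22,0,0],"twist":0,"claw":0},{"translation":[-0.08,0.07,0],"twist":0.69,"claw":0},{"translation":[-0.09,0.07,0],"twist":0.69,"claw":0},{"translation":[-0.09,0.06,0],"twist":0.69,"claw":0},{"translation":[-0.09,0.06,0],"twist":0.69,"claw":0},{"translation":[-0.09,0.05,0],"twist":0.69,"claw":0},{"translation":[-0.09,0.05,0],"twist":0.69,"claw":0},{"translation":[-0.09,0.05,0],"twist":0.69,"claw":0},{"translation":[-0.09,0.04,0],"twist":0.69,"claw":0},{"translation":[-0.09,0.04,0],"twist":0.69,"claw":0},{"translation":[0,0,0],"twist":0,"claw":0}]'
python3 - <<'E'
from plan import *
need([.583,.0673,.092])
for n in ['side']:
    s=cam(n,n+'3.png')
    for d in r.spot_point('peg_a',n)[:3]: print(np.round(d['location'],1),round(d['confidence'],2),np.round(at_z(s,*d['location'],.096),4))
a=cv2.imread('pics/side3.png')[140:260,180:340]
cv2.imwrite('pics/c3.png',cv2.resize(a,None,fx=4,fy=4,interpolation=cv2.INTER_CUBIC))
E
```

```text
clock: 4.28
tool_pos: [0.5771, 0.0773, 0.0931]
eef_rot: [0.52, 0.854, 0.002, 0.001]
contact_force: [0.4, 2.9, 1.4]
opening: 0.006
pos [0.5771 0.0773 0.0931] xang 117.3 F [0.4 2.9 1.4] t 4.28 open 0.006 units [-0.29  0.02  0.03]
[178.8 265.2] 0.97 [0.5796 0.0625 0.096 ]
[188.  246.4] 0.62 [0.5265 0.0354 0.096 ]
```

View pics/c3.png

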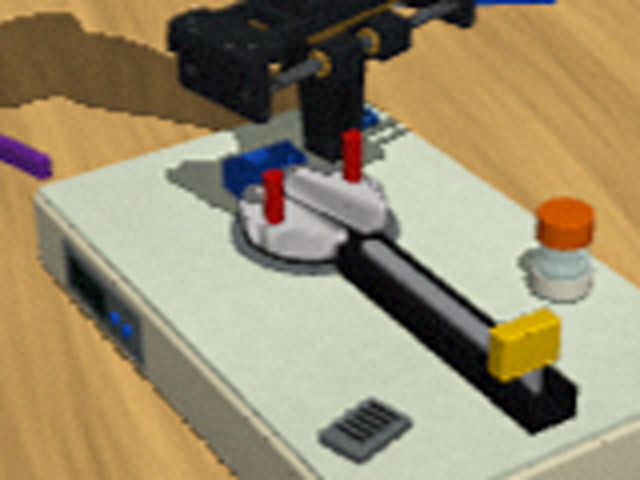

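The disc is turning as planned. The pegs show at crop (273,196) and (352,156), with the slot nearly in line and about 12–20° left. I'll push a little further and re-measure.

```bash
python3 -m jog '[{"translation":[-0.09,0.03,0],"twist":0.69,"claw":0},{"translation":[-0.06,0.03,0],"twist":0.69,"claw":0},{"translation":[0,0,0],"twist":0,"claw":0}]'
python3 - <<'E'
from plan import *
need([.583,.0673,.092])
def ang():
    s=cam('side','side4.png')
    P=[at_z(s,*d['location'],.096)[:2] for d in r.spot_point('peg_a','side')[:2]]
    P.sort(key=lambda p:p[0]); v=P[1]-P[0]; print(np.round(P,4).tolist(),np.degrees(np.arctan2(v[1],v[0])),np.hypot(*v))
for _ in range(3): ang()
E
```

```text
clock: 4.63
tool_pos: [0.5803, 0.072, 0.0926]
eef_rot: [0.58, 0.815, 0.001, 0.0]
contact_force: [0.9, 2.8, 1.0]
opening: 0.007
pos [0.5803 0.072  0.0926] xang 109.1 F [0.9 2.8 1. ] t 4.63 open 0.007 units [-0.13  0.02  0.02]
[[0.5266, 0.034], [0.5757, 0.0291]] -5.702548442476779 0.04938330981133675
[[0.5238, 0.0359], [0.5754, 0.05]] 15.32281787323959 0.05348974350266794
[[0.532, 0.0374], [0.5852, 0.0557]] 18.924101990123887 0.05629676160180622
```

```bash
python3 -m jog '[{"translation":[0.5,0,0],"twist":0,"claw":0},{"translation":[0,0,-0.8],"twist":0,"claw":0},{"translation":[0,0,-0.8],"twist":0,"claw":0},{"translation":[0,0,-0.8],"twist":0,"claw":0},{"translation":[-0.68,-0.12,0],"twist":0,"claw":0},{"translation":[-0.68,-0.12,0],"twist":0,"claw":0},{"translation":[-0.68,-0.12,0],"twist":0,"claw":0},{"translation":[-0.68,-0.12,0],"twist":0,"claw":0},{"translation":[-0.68,-0.12,0],"twist":0,"claw":0},{"translation":[-0.68,-0.12,0],"twist":0,"claw":0},{"translation":[-0.68,-0.12,0],"twist":0,"claw":0},{"translation":[-0.68,-0.12,0],"twist":0,"claw":0},{"translation":[-0.68,-0.12,0],"twist":0,"claw":0},{"translation":[-0.68,-0.12,0],"twist":0,"claw":0},{"translation":[0,0,0],"twist":0.7,"claw":0},{"translation":[0,0,0],"twist":0,"claw":0}]'
python3 - <<'E'
from plan import *
need([.6175,-.182,.087])
s=cam('top','top5.png')
for l,z in [('slot',.081),('peg_a',.096),('bar_nose',.074),('push_face',.094),('keeper_stop',.074)]:
    for d in r.spot_point(l,'top')[:3]: print(l,np.round(d['location'],1),round(d['confidence'],2),np.round(at_z(s,*d['location'],z),4))
a=cv2.imread('pics/top5.png')[110:260,150:340]
cv2.imwrite('pics/c5.png',cv2.resize(a,None,fx=4,fy=4,interpolation=cv2.INTER_CUBIC))
E
```

```text
clock: 6.27
tool_pos: [0.6152, -0.186, 0.1877]
eef_rot: [0.612, 0.791, -0.002, -0.0]
contact_force: [0.5, -0.1, -0.7]
opening: 0.008
pos [ 0.6152 -0.186   0.1877] xang 104.6 F [ 0.5 -0.1 -0.7] t 6.27 open 0.008 units [0.09 0.09 2.52]
slot [187.7 228.1] 0.75 [0.5545 0.0492 0.081 ]
peg_a [197.4 232.4] 0.95 [0.5256 0.0403 0.096 ]
peg_a [176.9 223. ] 0.69 [0.5807 0.0585 0.096 ]
bar_nose [178.2 250.1] 0.61 [ 0.5743 -0.0094  0.074 ]
bar_nose [246.6 155.6] 0.58 [0.4273 0.2449 0.074 ]
push_face [286.1 107. ] 0.75 [0.3443 0.3641 0.094 ]
push_face [160.9 298.1] 0.66 [ 0.6008 -0.136   0.094 ]
keeper_stop [196.1 209.5] 0.69 [0.5396 0.0989 0.074 ]
```

View pics/c5.png

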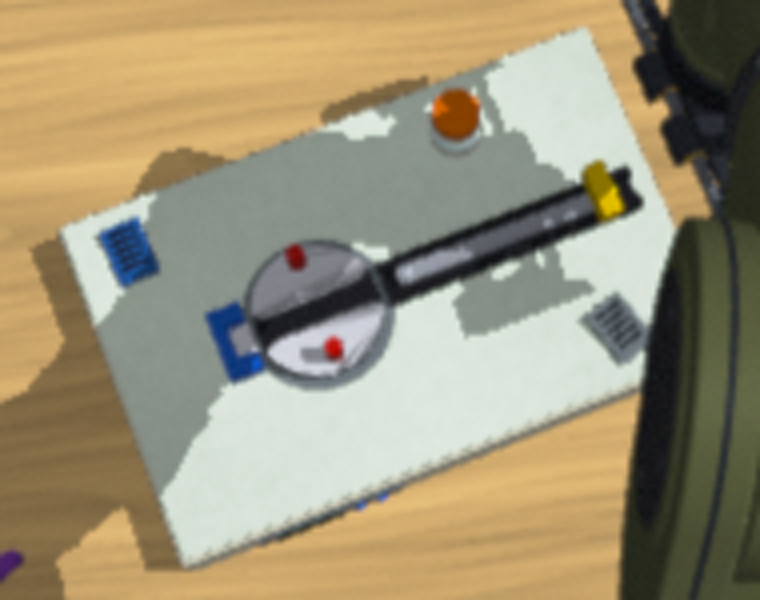

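The slot (crop 265,335 to 380,285) now lies in line with the groove. The pegs at (295,256) and (333,348) put it within about 3°, well inside the 8.6° tolerance. The bar, jar and cassettes have not moved. I'll lower behind the block and push.

```bash
python3 -m jog '[{"translation":[0,0.09,0.5],"twist":0,"claw":0},{"translation":[0,0,0.6],"twist":0,"claw":0},{"translation":[0,0,0.6],"twist":0,"claw":0},{"translation":[0,0,0.5],"twist":0,"claw":0},{"translation":[0,0,0.3],"twist":0,"claw":0},{"translation":[0,0,0],"twist":0,"claw":0},{"translation":[0.2,0,0],"twist":0,"claw":0},{"translation":[0.2,0,0],"twist":0,"claw":0},{"translation":[0.2,0,0],"twist":0,"claw":0},{"translation":[0.15,0,0],"twist":0,"claw":0},{"translation":[0.15,0,0],"twist":0,"claw":0},{"translation":[0.15,0,0],"twist":0,"claw":0},{"translation":[0,0,0],"twist":0,"claw":0}]'
python3 - <<'E'
from plan import *
need([.5929,-.0925,.087])
cam('side','side6.png')
a=cv2.imread('pics/side6.png')[140:260,180:340]
cv2.imwrite('pics/c6.png',cv2.resize(a,None,fx=4,fy=4,interpolation=cv2.INTER_CUBIC))
E
```

```text
clock: 7.65
tool_pos: [0.6098, -0.139, 0.089]
eef_rot: [0.609, 0.793, 0.001, 0.0]
contact_force: [-0.2, 0.3, -0.0]
opening: 0.004
pos [ 0.6098 -0.139   0.089 ] xang 105.0 F [-0.2  0.3 -0. ] t 7.65 open 0.004 units [ 1.23 -0.11  0.05]
```

View pics/c6.png

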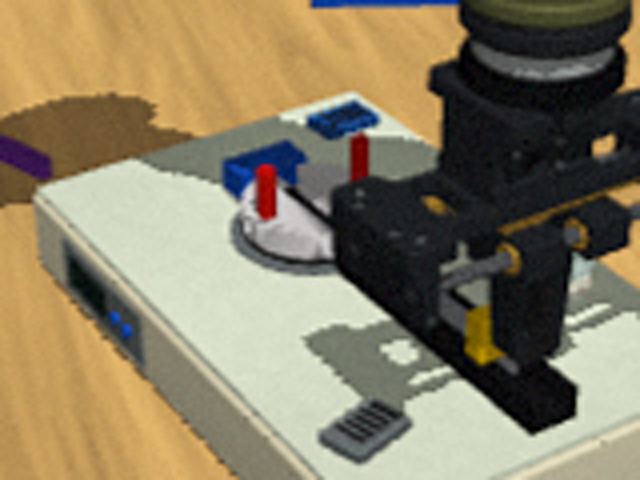

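The fingers are right behind the yellow block (crop 480,335), with no force yet. The disc is still lined up, so I'll push forward.

```bash
python3 -m jog '[{"translation":[0.15,-0.03,0],"twist":0,"claw":0},{"translation":[0.15,-0.03,0],"twist":0,"claw":0},{"translation":[0.15,-0.03,0],"twist":0,"claw":0},{"translation":[0.15,0,0],"twist":0,"claw":0},{"translation":[0,0,0],"twist":0,"claw":0}]'
python3 -m jog '[{"translation":[0.15,0,0],"twist":0,"claw":0},{"translation":[0.15,0,0],"twist":0,"claw":0},{"translation":[0.15,0,0],"twist":0,"claw":0},{"translation":[0.15,0,0],"twist":0,"claw":0},{"translation":[0,0,0],"twist":0,"claw":0}]'
python3 - <<'E'
from plan import *
need([.5811,-.0484,.087])
s=cam('side','side7.png')
for l,z in [('bar_nose',.074),('push_face',.094)]:
    for d in r.spot_point(l,'side')[:3]: print(l,np.round(d['location'],1),round(d['confidence'],2),np.round(at_z(s,*d['location'],z),4))
a=cv2.imread('pics/side7.png')[140:260,180:340]
cv2.imwrite('pics/c7.png',cv2.resize(a,None,fx=4,fy=4,interpolation=cv2.INTER_CUBIC))
E
```

```text
clock: 8.12
tool_pos: [0.5991, -0.1157, 0.0881]
eef_rot: [0.608, 0.794, 0.0, -0.001]
contact_force: [0.5, -0.4, 0.0]
opening: 0.006
clock: 8.53
tool_pos: [0.593, -0.0925, 0.0881]
eef_rot: [0.608, 0.794, 0.0, -0.001]
contact_force: [-0.6, 0.7, -0.6]
opening: 0.007
pos [ 0.593  -0.0925  0.0881] xang 105.1 F [-0.6  0.7 -0.6] t 8.53 open 0.007 units [1.14 0.   0.03]
bar_nose [367.9 298.3] 0.94 [ 0.4738 -0.4246  0.074 ]
bar_nose [181.6 190.6] 0.88 [0.4147 0.1438 0.074 ]
push_face [212.2 289. ] 0.59 [ 0.5849 -0.0839  0.094 ]
```

View pics/c7.png

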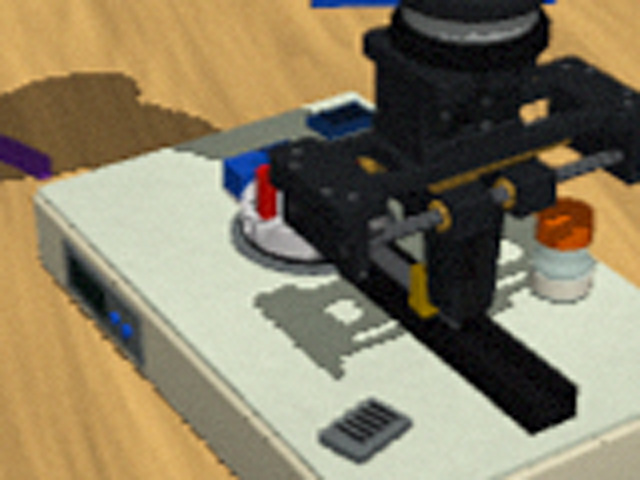

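The block has moved along with the fingers (crop 425,290), and the jar is untouched. I'll push on, more gently at the end.

```bash
python3 -m jog '[{"translation":[0.15,0,0],"twist":0,"claw":0},{"translation":[0.15,0,0],"twist":0,"claw":0},{"translation":[0.15,0,0],"twist":0,"claw":0},{"translation":[0.15,0,0],"twist":0,"claw":0},{"translation":[0.15,0,0],"twist":0,"claw":0},{"translation":[0.1,0,0],"twist":0,"claw":0},{"translation":[0,0,0],"twist":0,"claw":0}]'
python3 -m jog '[{"translation":[0.05,0,0],"twist":0,"claw":0},{"translation":[0.05,0,0],"twist":0,"claw":0},{"translation":[0.05,0,0],"twist":0,"claw":0},{"translation":[0,0,0],"twist":0,"claw":0}]'
python3 -m jog '[{"translation":[0.05,0,0],"twist":0,"claw":0},{"translation":[0,0,0],"twist":0,"claw":0}]'
python3 -m jog '[{"translation":[0.05,0,0],"twist":0,"claw":0},{"translation":[0,0,0],"twist":0,"claw":0}]'
```

```text
clock: 9.27
tool_pos: [0.5846, -0.0604, 0.0883]
eef_rot: [0.608, 0.794, 0.0, -0.001]
contact_force: [1.3, -0.0, -1.0]
opening: 0.004
clock: 9.6
tool_pos: [0.5834, -0.0563, 0.0884]
eef_rot: [0.609, 0.793, 0.0, 0.0]
contact_force: [0.4, -1.6, -0.5]
opening: 0.006
clock: 9.77
tool_pos: [0.5829, -0.0544, 0.0884]
eef_rot: [0.609, 0.793, 0.0, 0.0]
contact_force: [0.1, -1.8, 1.1]
opening: 0.011
clock: 9.93
tool_pos: [0.5824, -0.0523, 0.0884]
eef_rot: [0.609, 0.793, 0.0, 0.0]
contact_force: [0.1, -2.0, 1.1]
opening: 0.001
```

Sliding freely at about 2 N, so I'll keep going in small steps until the stop is felt.

```bash
python3 -m jog '[{"translation":[0.05,0,0],"twist":0,"claw":0},{"translation":[0,0,0],"twist":0,"claw":0}]'
python3 -m jog '[{"translation":[0.05,0,0],"twist":0,"claw":0},{"translation":[0,0,0],"twist":0,"claw":0}]'
python3 -m jog '[{"translation":[0.04,0,0],"twist":0,"claw":0},{"translation":[0,0,0],"twist":0,"claw":0}]'
```

```text
clock: 10.1
tool_pos: [0.5818, -0.0502, 0.0884]
eef_rot: [0.609, 0.793, 0.0, -0.0]
contact_force: [0.4, -1.1, 1.5]
opening: 0.004
clock: 10.27
tool_pos: [0.5813, -0.0483, 0.0884]
eef_rot: [0.609, 0.793, 0.0, -0.0]
contact_force: [0.8, -2.8, 1.3]
opening: 0.007
clock: 10.43
tool_pos: [0.5811, -0.0478, 0.0884]
eef_rot: [0.609, 0.793, -0.0, 0.001]
contact_force: [1.1, -3.7, 1.2]
opening: 0.009
```

```bash
python3 -m jog '[{"translation":[0.04,0,0],"twist":0,"claw":0},{"translation":[0,0,0],"twist":0,"claw":0},{"translation":[0,0,0],"twist":0,"claw":0}]'
python3 -m jog '[{"translation":[0.05,0,0],"twist":0,"claw":0},{"translation":[0,0,0],"twist":0,"claw":0},{"translation":[0,0,0],"twist":0,"claw":0}]'
```

```text
clock: 10.68
tool_pos: [0.581, -0.0477, 0.0884]
eef_rot: [0.61, 0.793, -0.001, 0.001]
contact_force: [1.8, -6.0, 1.4]
opening: 0.006
clock: 10.93
tool_pos: [0.5808, -0.0477, 0.0885]
eef_rot: [0.61, 0.792, -0.001, 0.002]
contact_force: [2.6, -9.5, 0.8]
opening: 0.008
```

The bar is stopped hard at exactly the predicted home position. I'll press once more for certainty, then back off, lift clear and look.

```bash
python3 -m jog '[{"translation":[0.1,0,0],"twist":0,"claw":0},{"translation":[0.05,0,0],"twist":0,"claw":0},{"translation":[0,0,0],"twist":0,"claw":0}]'
python3 -m jog '[{"translation":[-0.15,0,0],"twist":0,"claw":0},{"translation":[-0.4,0,0],"twist":0,"claw":0},{"translation":[-0.5,0,0],"twist":0,"claw":0},{"translation":[0,0,-0.7],"twist":0,"claw":0},{"translation":[0,0,-0.8],"twist":0,"claw":0},{"translation":[0,0,-0.8],"twist":0,"claw":0},{"translation":[-0.6,0,0],"twist":0,"claw":0},{"translation":[-0.7,0,0],"twist":0,"claw":0},{"translation":[-0.7,0,0],"twist":0,"claw":0},{"translation":[-0.7,0,0],"twist":0,"claw":0},{"translation":[-0.5,0,0],"twist":0,"claw":0},{"translation":[-0.3,0,0],"twist":0,"claw":0},{"translation":[0,0,0],"twist":0,"claw":0}]'
python3 - <<'E'
from plan import *
need([.6,-.2,.2])
im=[]
for n in ('top','side'):
    s=cam(n,n+'8.png')
    for l,z in [('slot',.081),('peg_a',.096),('bar_nose',.074),('push_face',.094),('keeper_stop',.074),('jar_center',.085),('cassette_grey_center',.0635)]:
        for d in r.spot_point(l,n)[:3]: print(n,l,np.round(d['location'],1),round(d['confidence'],2),np.round(at_z(s,*d['location'],z),4))
a=cv2.imread('pics/top8.png')[110:260,150:340];b=cv2.imread('pics/side8.png')[140:290,160:350]
cv2.imwrite('pics/c8.png',cv2.resize(np.hstack([a,b]),None,fx=2.1,fy=3,interpolation=cv2.INTER_CUBIC))
E
```

```text
clock: 11.18
tool_pos: [0.5806, -0.0474, 0.0892]
eef_rot: [0.612, 0.791, -0.003, 0.006]
contact_force: [3.4, -19.0, 1.0]
opening: 0.001
clock: 12.27
tool_pos: [0.6249, -0.2159, 0.1797]
eef_rot: [0.61, 0.792, -0.0, -0.0]
contact_force: [0.3, -0.2, -0.4]
opening: 0.006
pos [ 0.6249 -0.2159  0.1797] xang 104.8 F [ 0.3 -0.2 -0.4] t 12.27 open 0.006 units [ 0.54 -0.5  -0.51]
top slot [188.  230.6] 0.91 [0.553  0.0429 0.081 ]
top slot [175.3 181.7] 0.71 [0.6004 0.1642 0.081 ]
top peg_a [174.1 222.2] 0.83 [0.5881 0.0598 0.096 ]
top peg_a [196.5 231.7] 0.68 [0.5281 0.0418 0.096 ]
top bar_nose [245.2 156.3] 0.84 [0.4306 0.243  0.074 ]
top bar_nose [195.2 208.6] 0.62 [0.5422 0.101  0.074 ]
top push_face [173.5 259.8] 0.85 [ 0.5792 -0.0351  0.094 ]
top push_face [283.7 106.5] 0.84 [0.3501 0.365  0.094 ]
top keeper_stop [195.4 207.5] 0.94 [0.542  0.1039 0.074 ]
top keeper_stop [189.5 303.8] 0.49 [ 0.5291 -0.1429  0.074 ]
top jar_center [140.4 260.5] 0.46 [ 0.6686 -0.0473  0.085 ]
top jar_center [197.7 233.3] 0.32 [0.5265 0.0385 0.085 ]
top cassette_grey_center [192.7 307.2] 0.64 [ 0.5216 -0.1518  0.0635]
side slot [190.2 258.9] 0.57 [0.5576 0.0415 0.081 ]
side peg_a [190.2 247. ] 0.95 [0.5252 0.0257 0.096 ]
side peg_a [179.3 269.1] 0.68 [0.5875 0.0574 0.096 ]
side bar_nose [181.8 247.1] 0.94 [0.5452 0.0996 0.074 ]
side bar_nose [369.3 300.3] 0.81 [ 0.4756 -0.4275  0.074 ]
side bar_nose [184.  188.1] 0.71 [0.4071 0.1341 0.074 ]
side push_face [302.  336.7] 0.82 [ 0.5684 -0.3443  0.094 ]
side push_face [201.1 277.9] 0.81 [ 0.5771 -0.0361  0.094 ]
side push_face [159.  158.7] 0.67 [0.3511 0.252  0.094 ]
side keeper_stop [179.8 244.3] 0.97 [0.5414 0.1112 0.074 ]
side jar_center [197.4 321.2] 0.74 [ 0.6777 -0.0379  0.085 ]
side cassette_grey_center [246.3 267.4] 0.73 [ 0.5196 -0.1411  0.0635]
```

View pics/c8.png

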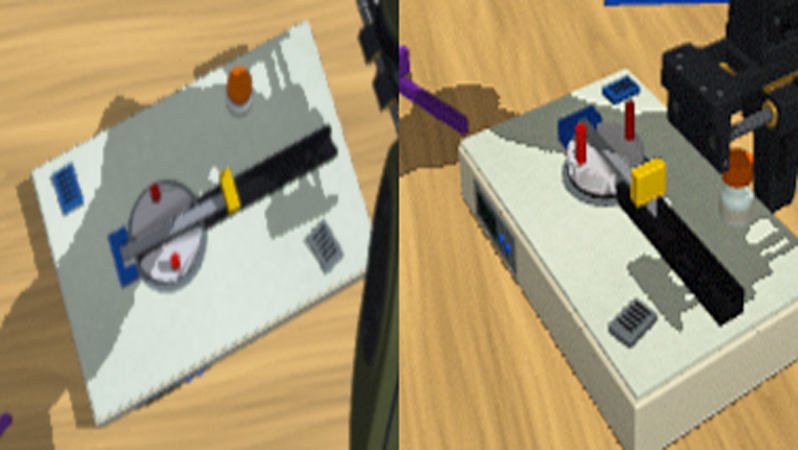

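The bar runs through the slot with its nose in the blue keeper (crop 125,255). The block is at (230,190), and the jar and cassettes are in place. Handing in.

```bash
python3 -c "
from plant import r
print(r.finish_job())"
```

```text
the job is handed in; nothing more can be done
None
```

The shaft is locked and the job was handed in at about 12.4 s. I pushed peg_a about 80° clockwise until the slot lined up with the bar. I then pushed the yellow block until the bar stopped against the blue end stop, and moved the arm clear.

**Bar home:** It slid at about 2 N, then stopped firmly at the predicted home position. Pressing on to 19 N moved it no further. In the last pictures the nose reads 0 to 3 mm from the stop in the top view. The side view reads about 12 mm, but that view is noisier. The final position of the push block agrees with home in both views.

**Slot:** It was about 3° off before the push, against a tolerance of about 8.6°, and the bar went through freely.

**Jar and cassettes:** They look unmoved in the pictures. The network's positions for the jar and the grey cassette shift by a few mm, up to about 17 mm for the jar in the side view. I put this down to detection noise, since nothing came near them. I checked the blue cassette only by eye.

**Other checks:** One side-view reading of the disc angle gave −6° because of a bad peg detection. I discarded it and used the top view instead.

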